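# Close the red-capped vial and start the bench mixer

### The job

With the fingertips, gently press the raised red cap down until it is fully home on its vial, and then press the green start key on the mixer all the way down, gently, and let it come up again. Leave the other vials, caps and keys as they are (the blue and yellow caps must stay raised), and do not lift any vial or shift the things on the bench.

Things in the scene. Friction and masses are not known exactly. Their poses are not given: they have to be found in the camera images.
- mixer: white bench mixer with a blue stripe, 250 (x) x 220 (y) x 78 mm high, fixed to the bench. Origin: centre of its underside; x points away from the key ledge, y left, z up. Its aluminium block (124 x 182 mm, top 78 mm above the origin, centred at x 28 mm) has six wells for vials, 30 mm deep (floor 48 mm above the origin), at x 0 and 56 mm, y -56, 0 and 56 mm. The three round keys stand on the 70 mm high ledge on the -x side, at x -85 mm, y -56, 0 and 56 mm, in any order
- cap_red_top (a point): centre of the top face of the red cap; it goes down with the cap. The cap is a solid cylinder 33 mm in diameter and 18 mm high; fully home its top is 60 mm above the vial's underside, that is 108 mm above the mixer's underside; as found it stands 8 to 10 mm higher
- cap_red (a joint): how far the red cap is pushed down, m: 0 = 10 mm up with the white neck showing below it, 0.010 = fully home (solid stop). Pushing takes a steady 4 to 6 N and it stays where it is left
- key_green (a joint): travel of the green start key, m: 0 = up, 0.006 = fully down; a spring that needs about 4 N fully down and brings it back up
- key_green_top (a point): centre of the top face of the green round start key, 24 mm in diameter, on its grey housing; it sinks 6 mm when pressed
- key_white (a joint): travel of the white key, m, 0 = up; same size as the green one, not to be pressed
- key_black (a joint): travel of the black key, m, 0 = up; same size as the green one, not to be pressed
- key_green_base: grey housing of the green key, fixed on the mixer; origin at the centre of its underside, 70 mm above the mixer's underside
- dish: loose covered culture dish, 92 mm in diameter, 16 mm high, yellow top; origin at the centre of its underside; leave alone
- jar: loose jar with yellow cap, 64 mm in diameter, 85 mm high; origin at the centre of its underside; leave alone
- bottle: loose white bottle with blue cap, 60 mm in diameter, 150 mm high; origin at the centre of its underside; leave alone
- slidebox: loose blue slide box 90 x 70 x 35 mm; origin at the centre of its underside; leave alone
- vial_red: loose amber glass vial with the red cap, 29 mm in diameter, standing in one of the six wells (30 mm deep, 2 to 3 mm play); origin at the centre of its underside, z up; underside to cap top 60 mm with the cap home, 70 mm with it up; the one to close
- vial_blue: loose amber glass vial with the blue cap, 29 mm in diameter, standing in one of the six wells (30 mm deep, 2 to 3 mm play); origin at the centre of its underside, z up; underside to cap top 60 mm with the cap home, 70 mm with it up; leave alone
- vial_yellow: loose amber glass vial with the yellow cap, 29 mm in diameter, standing in one of the six wells (30 mm deep, 2 to 3 mm play); origin at the centre of its underside, z up; underside to cap top 60 mm with the cap home, 70 mm with it up; leave alone
- vial_white: loose amber glass vial with the white cap, 29 mm in diameter, standing in one of the six wells (30 mm deep, 2 to 3 mm play); origin at the centre of its underside, z up; underside to cap top 60 mm with the cap home, 70 mm with it up; leave alone
- vial_black: loose amber glass vial with the black cap, 29 mm in diameter, standing in one of the six wells (30 mm deep, 2 to 3 mm play); origin at the centre of its underside, z up; underside to cap top 60 mm with the cap home, 70 mm with it up; leave alone
- vial_green: loose amber glass vial with the green cap, 29 mm in diameter, standing in one of the six wells (30 mm deep, 2 to 3 mm play); origin at the centre of its underside, z up; underside to cap top 60 mm with the cap home, 70 mm with it up; leave alone
- cap_blue (a joint): how far the blue cap is pushed down, m: 0 = 10 mm up, 0.010 = home; found up (venting) and must stay so
- cap_yellow (a joint): how far the yellow cap is pushed down, m: 0 = 10 mm up, 0.010 = home; found up (venting) and must stay so
- cap_white (a joint): how far the white cap is pushed down, m: 0 = 10 mm up, 0.010 = home; found home and must stay so
- cap_black (a joint): how far the black cap is pushed down, m: 0 = 10 mm up, 0.010 = home; found home and must stay so
- cap_green (a joint): how far the green cap is pushed down, m: 0 = 10 mm up, 0.010 = home; found home and must stay so

How it is judged:
On the way, in this order (a step that is already met when the one before it is completed fails the run):
1. the red cap is home on its vial (within 2 mm) (value of joint cap_red above 0.008 m), for 0.1 s.
2. the green key is pressed down (at least 4.5 of 6 mm) with the red cap home (value of joint key_green above 0.0045 m and value of joint cap_red above 0.008 m), for 0.02 s.
At the end, for the whole second after the job is handed in: Red cap home within 2 mm; keys up within 2 mm; blue and yellow caps pushed in less than 5 mm; white, black, green caps home within 4 mm; all vials within 5 mm of their well floors and 10 degrees of upright, the red one at rest; dish, jar, bottle and slide box within 20 mm of their starts (value of joint cap_red above 0.008 m and value of joint each of key_green, key_white, key_black below 0.002 m and value of joint each of cap_blue, cap_yellow below 0.005 m and value of joint each of cap_white, cap_black, cap_green above 0.006 m and z of each of vial_red, vial_blue, vial_yellow, vial_white, vial_black, vial_green in the frame of mixer below 0.053 m and angle between each of vial_red, vial_blue, vial_yellow, vial_white, vial_black, vial_green's own z axis and vertical below 0.17 rad and linear speed of vial_red below 0.01 m/s and distance of each of dish, jar, bottle, slidebox from where it was at the start of the episode below 0.02 m); the robot touches nothing.
It fails at once if a vial is lifted more than 8 mm in its well (z of any of vial_red, vial_blue, vial_yellow, vial_white, vial_black, vial_green in the frame of mixer above 0.056 m).
It fails at once if another cap is disturbed: the blue or yellow cap pushed down past halfway, or the white, black or green cap pulled up 4 mm (value of joint any of cap_blue, cap_yellow above 0.005 m or value of joint any of cap_white, cap_black, cap_green below 0.006 m).
It fails at once if the white or black key is pressed halfway down, or the green key before the red cap is home (value of joint any of key_white, key_black above 0.003 m or (value of joint key_green above 0.003 m and value of joint cap_red below 0.007 m)).
It fails at once if the fingers press the red vial, its cap or the green key with more than 30 N (contact force between the fingers and vial_red above 30 N or contact force between the fingers and key_green_base above 30 N).
It fails at once if the dish, jar, bottle or slide box is moved more than 20 mm (distance of any of dish, jar, bottle, slidebox from where it was at the start of the episode above 0.02 m).
It also fails if it takes over 42 s, if anything falls off the work surface, if the arm or the gripper's body presses on something with over 40 N, if the wrist force passes 120 N, or if a joint passes its speed limit or range.

### The arm

A 6-joint arm with a two-finger parallel gripper is mounted at the origin on the work surface. World frame = base frame: x ahead of the robot, y to its left, z up, the work surface at z = 0. Lengths are in m, angles in rad, forces in N, time in s.
With the tool pointing down it reaches from about 0.3 to 0.875 m from the base axis. Payload 6.4 kg.
Tool frame: the origin (TCP) lies on the centre line of the jaws, within the pads' length; the fingertips stand ctrl.tip_extent ahead of it and the grasp point (between the pads) lies 8 mm behind it (ctrl.tip_extent is the distance from the TCP to the fingertips, in m); z points along the fingers, y is the line along which they close (so a half turn about z gives the same grasp; the last joint's range is limited). The gripper opens to 85 mm and grips with 20 to 120 N. Pads are 22 mm wide; open, the fingers measure 114 mm over their backs; the gripper's body (76 mm by 85 mm) begins 54 mm behind the grasp point. The pads swing forward as they close: fully open they stand 13 mm farther back than shut.
Start: joints at [-1.328, 0.181, 1.607, -0, 1.354, -0.206], TCP at [0.25, -0.518, 0.242] pointing down, gripper open.
Joint ranges: [-2.99, 2.99], [-0.89, 2.07], [0.3, 2.58], [-1.14, 4.28], [0, 2.63], [-3.12, 3.12]. Speed limits (rad/s): [2.57, 2.57, 3.01, 3.14, 3.14, 3.14].

### API

Orientations are given as a unit quaternion [w, x, y, z].
In Python, from bench import ctrl gives the robot as it stands.
- The arm moves only by the shell command python3 -m handwheel 'ROWS'. ROWS is JSON, a list of rows, each a list of 7 numbers: the turn, a rotation vector about the tool's x, y, z as a fraction of full scale, then the shift along the tool's x, y, z as a fraction of full scale, then the opening, from 0 (shut) to 1 (fully open). In form: [[rx, ry, rz, x, y, z, jaw], ...]. A call has exactly 8 rows; each row shifts and turns the commanded pose from where the row before left it, along the tool's axes as they then stand; what a row does not reach is not made up. Full scale, the value 1, is 300 mm for a shift and pi rad for a turn. A row lasts 1/10 s, in which the tool goes at most 50 mm and 8.59 degrees, less where a joint would pass 70% of its speed; a pose out of reach is approached as far as the arm can. A call with a number of a shift or a turn outside -1 to 1 is refused whole. A call with a gripper value outside its range is refused whole. The fingers move at their own pace and stop on an object; the grip force is fixed at half the most. Time passes only in rows, so rows that do not move let the fingers close, or fill a call up. It gives the time, the measured TCP pose, the force, the opening and the grip force at its end, in the units of the state.
- ctrl.get_obs(): the state, without advancing time (a new reading comes with each control period).
- ctrl.camera(name): name is "scene" or "top"; returns the picture (384x512x3 uint8, blue, green, red); there is no depth.
- ctrl.camera_model(name): a dict with "camera_matrix" (3x3 intrinsics, pixels), "dist_coeffs" ([k1, k2, p1, p2, k3] as OpenCV has them; the pictures are not rectified), "cam_to_world" (4x4, takes a point from camera to world coordinates). Camera axes: x right, y up, looking along -z (the intrinsics and any distortion apply to the point x, -y, -z); pixel columns grow to the right and rows downward; lengths in m; the calibration is good to about 2 mm. A picture is of the moment at which its call begins. camera_model takes no time and is no camera call.
- ctrl.hand_in(): hands the job in; it is judged then, once.
The state is a dict: "time_s": time; "q": joint angles; "dq": joint speeds; "joint_efforts": joint torques, N m; "eef_pos": TCP position; "eef_rot": TCP orientation; "wrist_force": force on the tool from outside, world axes, zero at the start; "torque": the same for the moment, N m; "opening": opening from 0.0 (shut) to 1.0 (fully open); "grasp_force": force on a finger pad.
Only numpy, scipy, OpenCV 4.12 (cv2) and the standard library are available. Lean on these libraries where they do the work, as an engineer would, in place of code of your own. Each camera call takes 0.05 s, during which the arm holds its last target. There are 200 camera calls.

## Working session

There is one attempt and no reset: what is moved stays moved. The work goes in short steps, Python scripts to look and compute and a shell command to move; the robot and the scene stay as the last step left them, time stands still between calls to the robot, and variables do not carry over. Pictures are saved under pics/ and viewed, at most 10 in all, crops included, and the job is handed in when it is done.

```bash
mkdir -p pics; python3 - <<'E'
from bench import ctrl
import cv2
for n in("scene","top"):
    cv2.imwrite(f"pics/{n}0.png",ctrl.camera(n))
    m=ctrl.camera_model(n);print(n,m)
print(ctrl.get_obs(),ctrl.tip_extent)
E
```

```text
scene {'camera_matrix': array([[368.97033106,   0.        , 247.83916308],
       [  0.        , 368.97033106, 194.65077302],
       [  0.        ,   0.        ,   1.        ]]), 'dist_coeffs': array([0.03600348, 0.        , 0.        , 0.        , 0.        ]), 'cam_to_world': array([[ 0.67309692, -0.44677007,  0.58935306,  1.24699309],
       [ 0.73918115,  0.38110642, -0.55530994, -0.65956167],
       [ 0.02348962,  0.80941608,  0.58676558,  0.79540965],
       [ 0.        ,  0.        ,  0.        ,  1.        ]])}
top {'camera_matrix': array([[431.93072431,   0.        , 255.61951794],
       [  0.        , 431.93072431, 198.31977069],
       [  0.        ,   0.        ,   1.        ]]), 'dist_coeffs': array([-0.10999264,  0.        ,  0.        ,  0.        ,  0.        ]), 'cam_to_world': array([[-0.00598132,  0.98782704, -0.1554412 ,  0.34365815],
       [-0.99969344, -0.00217212,  0.02466404,  0.01360371],
       [ 0.02402617,  0.15554107,  0.9875372 ,  1.4486325 ],
       [ 0.        ,  0.        ,  0.        ,  1.        ]])}
{'time_s': 0.1, 'q': array([-1.32831156e+00,  1.81482965e-01,  1.60790900e+00,  1.36060223e-05,
        1.35380859e+00, -2.06284796e-01]), 'dq': array([ 1.08262729e-03, -1.16942491e-03, -2.64871632e-03,  3.61356993e-04,
       -3.23943902e-05,  2.61934185e-04]), 'joint_efforts': array([ 9.32071234e-04, -4.45876658e+01, -3.52237737e+01, -2.30598926e-04,
        4.13883230e-03,  3.71470321e-06]), 'eef_pos': array([ 0.24937695, -0.51757259,  0.24146464]), 'eef_rot': array([-8.03940677e-04,  9.74931193e-01,  2.22505105e-01, -7.90951320e-06]), 'wrist_force': array([ 0.10367755, -1.36513322,  0.03737573]), 'torque': array([0.01640573, 0.01557861, 0.01429664]), 'grasp_force': 0.0, 'opening': 0.9990149350544151} 0.011
```

View pics/top0.png

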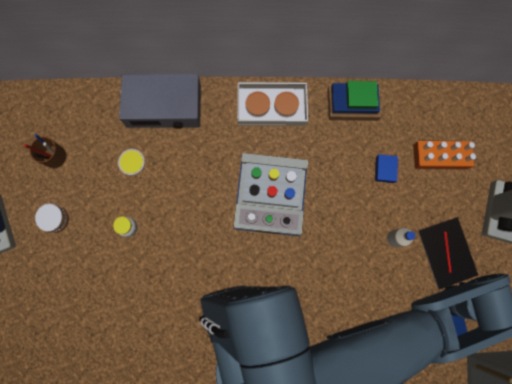

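View pics/scene0.png

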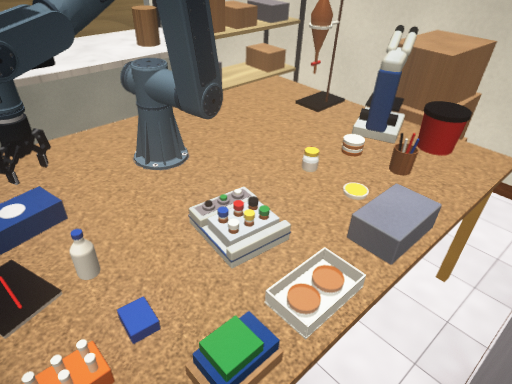

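The red cap is in the near row, middle well (top picture about (272,191)), with black to its left, blue to its right and yellow behind. The green key is the middle one at about (269,219). I'll enlarge both pictures.

```bash
python3 - <<'E'
import cv2,numpy as np
a=cv2.imread("pics/top0.png")[150:240,225:315]; b=cv2.imread("pics/scene0.png")[180:265,182:297]
a=cv2.resize(a,None,fx=6,fy=6,interpolation=cv2.INTER_CUBIC);b=cv2.resize(b,None,fx=6,fy=6,interpolation=cv2.INTER_CUBIC)
cv2.imwrite("pics/topc.png",a);cv2.imwrite("pics/scenec.png",b)
E
```

```text
(no output)
```

View pics/topc.png

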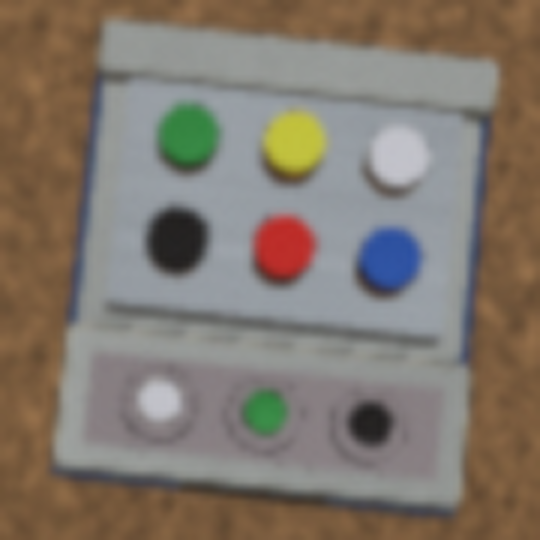

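View pics/scenec.png

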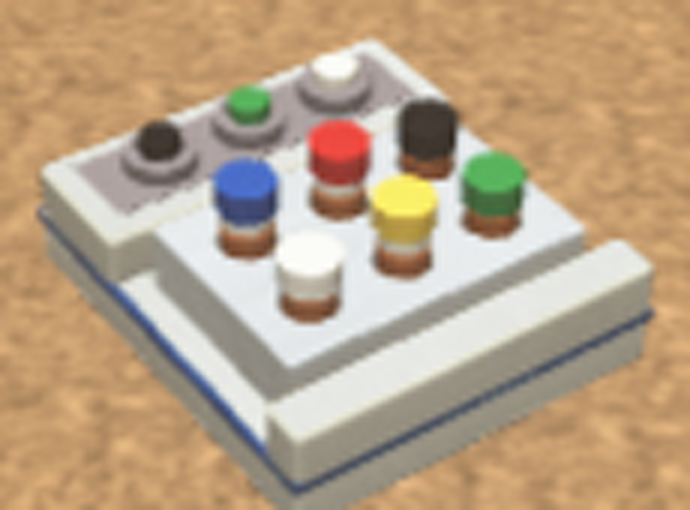

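Enlarged pictures: red cap top is at (284,245) in the top crop and (339,136) in the scene crop. The green key is at (266,412) and (249,97). I'll fit the mixer pose from all the caps and keys.

```bash
cat >geo.py <<'E'
import cv2,numpy as np
from bench import ctrl
def proj(n,P):
    m=ctrl.camera_model(n);T=np.linalg.inv(m["cam_to_world"])
    p=(np.atleast_2d(P)@T[:3,:3].T+T[:3,3])*[1,-1,-1]
    return cv2.projectPoints(p,np.zeros(3),np.zeros(3),m["camera_matrix"],m["dist_coeffs"])[0][:,0]
E
python3 - <<'E'
from geo import *
from scipy.optimize import least_squares
names="red blue yellow white green black kw kg kb".split()
L=np.array([[0,0,.117],[0,-.056,.117],[.056,0,.117],[.056,-.056,.108],[.056,.056,.108],[0,.056,.108],[-.085,.056,0],[-.085,0,0],[-.085,-.056,0]])
t=np.array([(284,245),(390,257),(295,143),(398,154),(188,133),(177,237),(159,399),(266,412),(371,424)]);t=(t+.5)/6-.5+[225,150]
s=np.array([(339,136),(246,176),(403,194),(310,250),(493,167),(427,113),(335,63),(249,97),(159,135)]);s=(s+.5)/6-.5+[182,180]
def W(v):
    l=L.copy();l[6:,2]=v[4];c,n=np.cos(v[2]),np.sin(v[2])
    return l@np.array([[c,n,0],[-n,c,0],[0,0,1]])+[v[0],v[1],v[3]]
r=lambda v:np.r_[proj("top",W(v))-t,proj("scene",W(v))-s].ravel()
f=least_squares(r,[.55,0,0,0,.085]);print(f.x.round(4));print(r(f.x).reshape(2,9,2).round(1).tolist())
for i in(0,7):
    g=least_squares(lambda p:np.r_[proj("top",p)[0]-t[i],proj("scene",p)[0]-s[i]],W(f.x)[i]);print(names[i],W(f.x)[i].round(4),g.x.round(4))
E
```

```text
[ 0.5782 -0.0701 -0.1097  0.0029  0.0898]
[[[-0.2, -0.1], [-0.1, -0.2], [-0.3, -0.6], [-0.1, 0.1], [-0.2, -0.2], [-0.2, -0.2], [-0.1, 0.2], [-0.4, -0.1], [-0.3, -0.3]], [[-0.3, 0.1], [-0.3, -0.1], [-0.0, -0.0], [-0.3, -0.0], [-0.1, 0.2], [-0.2, 0.1], [-0.4, 0.2], [-0.4, 0.1], [-0.4, -0.3]]]
red [ 0.5782 -0.0701  0.1199] [ 0.5782 -0.0701  0.1202]
kg [ 0.4937 -0.0608  0.0928] [ 0.4939 -0.0609  0.0934]
```

```bash
cat >st.py <<'E'
import sys
from geo import *
from scipy.spatial.transform import Rotation as R
o=ctrl.get_obs();q=o["eef_rot"];r=R.from_quat([q[1],q[2],q[3],q[0]])
t=np.array(eval(sys.argv[1]))
print(o["time_s"],o["eef_pos"].round(4),"F",o["wrist_force"].round(1),"open",round(o["opening"],2),"zaxis",r.as_matrix()[:,2].round(3),"delta/0.3 tool:",((r.inv().apply(t-o["eef_pos"]))/.3).round(4))
E
python3 -m handwheel '[[0,0,0,0.1,-0.053,0,0],[0,0,0,0.1,-0.053,0,0],[0,0,0,0.1,-0.053,0,0],[0,0,0,0.1,-0.053,0,0],[0,0,0,0.1,-0.053,0,0],[0,0,0,0.1,-0.053,0,0],[0,0,0,0.1,-0.053,0,0],[0,0,0,0.1,-0.053,0,0]]'; python3 st.py '[.578,-.070,.16]'
```

```text
time_s: 0.9
eef_pos: [0.411, -0.2979, 0.242]
eef_rot: [-0.0, 0.975, 0.222, -0.0]
wrist_force: [0.2, 0.6, 0.7]
opening: 0.004
grasp_force: 0.0
0.9 [ 0.411  -0.2979  0.242 ] F [0.2 0.6 0.7] open 0.0 zaxis [-0.  0. -1.] delta/0.3 tool: [ 0.8311 -0.4428  0.2734]
```

```bash
python3 -m handwheel '[[0,0,0,0.115,-0.062,0,0],[0,0,0,0.115,-0.062,0,0],[0,0,0,0.115,-0.062,0,0],[0,0,0,0.115,-0.062,0,0],[0,0,0,0.115,-0.062,0,0],[0,0,0,0.115,-0.062,0,0],[0,0,0,0.115,-0.062,0,0],[0,0,0,0,0,0,0]]'; python3 st.py '[.578,-.070,.15]'
```

```text
time_s: 1.7
eef_pos: [0.5732, -0.0733, 0.2418]
eef_rot: [-0.001, 0.974, 0.225, 0.0]
wrist_force: [0.1, -0.1, 0.4]
opening: 0.001
grasp_force: 0.0
1.7 [ 0.5732 -0.0733  0.2418] F [ 0.1 -0.1  0.4] open 0.0 zaxis [ 0.     0.002 -1.   ] delta/0.3 tool: [ 0.0191 -0.0025  0.306 ]
```

```bash
python3 -m handwheel '[[0,0,0,0.019,-0.0025,0.05,0],[0,0,0,0,0,0.05,0],[0,0,0,0,0,0.05,0],[0,0,0,0,0,0.05,0],[0,0,0,0,0,0.05,0],[0,0,0,0,0,0.04,0],[0,0,0,0,0,0,0],[0,0,0,0,0,0,0]]'; python3 st.py '[.578,-.070,.131]'
python3 - <<'E'
from geo import *
a=ctrl.camera("scene")[130:250,180:300];cv2.imwrite("pics/s2.png",cv2.resize(a,None,fx=5,fy=5,interpolation=cv2.INTER_CUBIC))
E
```

```text
time_s: 2.5
eef_pos: [0.5765, -0.0743, 0.1552]
eef_rot: [-0.0, 0.975, 0.222, -0.0]
wrist_force: [0.6, -0.2, -0.2]
opening: 0.004
grasp_force: 0.0
2.5 [ 0.5765 -0.0743  0.1552] F [ 0.6 -0.2 -0.2] open 0.0 zaxis [-0.  0. -1.] delta/0.3 tool: [ 0.0108 -0.0105  0.0806]
```

View pics/s2.png

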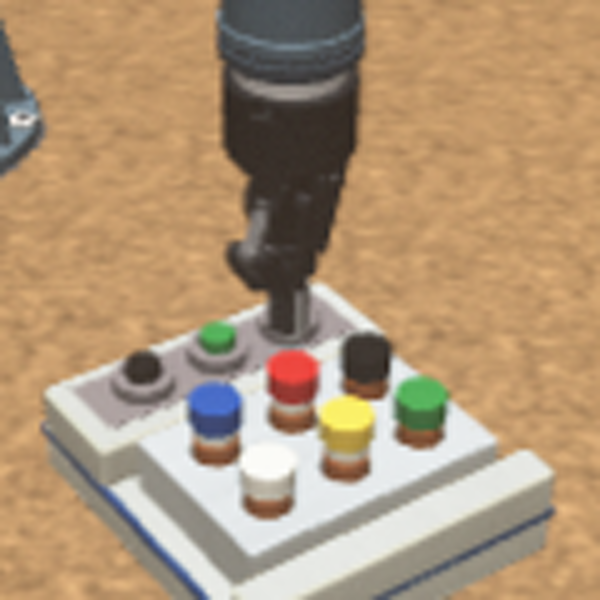

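The fingertips, at (285,335) in the crop, hang about 25 mm above the red cap top at (292,363) and are nearly centred over it. I'll correct about 3 mm and descend gently.

```bash
python3 -m handwheel '[[0,0,0,0.009,-0.007,0.02,0],[0,0,0,0,0,0.02,0],[0,0,0,0,0,0.02,0],[0,0,0,0,0,0.01,0],[0,0,0,0,0,0.006,0],[0,0,0,0,0,0,0],[0,0,0,0,0,0,0],[0,0,0,0,0,0,0]]'; python3 st.py '[.578,-.070,.119]'
```

```text
time_s: 3.35
eef_pos: [0.5782, -0.0711, 0.1328]
eef_rot: [0.0, 0.975, 0.222, 0.0]
wrist_force: [-0.5, 0.7, -0.1]
opening: -0.001
grasp_force: 0.0
3.35 [ 0.5782 -0.0711  0.1328] F [-0.5  0.7 -0.1] open -0.0 zaxis [ 0. -0. -1.] delta/0.3 tool: [ 0.0011 -0.0036  0.0459]
```

```bash
python3 -m handwheel '[[0,0,0,0,0,0.006,0],[0,0,0,0,0,0.006,0],[0,0,0,0,0,0.006,0],[0,0,0,0,0,0.006,0],[0,0,0,0,0,0.003,0],[0,0,0,0,0,0,0],[0,0,0,0,0,0,0],[0,0,0,0,0,0,0]]'; python3 st.py '[.578,-.070,.119]'
```

```text
time_s: 4.15
eef_pos: [0.578, -0.0711, 0.1245]
eef_rot: [0.0, 0.975, 0.223, 0.0]
wrist_force: [-0.2, -0.5, 2.7]
opening: -0.001
grasp_force: 1.5
4.15 [ 0.578  -0.0711  0.1245] F [-0.2 -0.5  2.7] open -0.0 zaxis [ 0. -0. -1.] delta/0.3 tool: [ 0.0014 -0.0032  0.0182]
```

```bash
python3 -m handwheel '[[0,0,0,0,0,0.003,0],[0,0,0,0,0,0.003,0],[0,0,0,0,0,0.003,0],[0,0,0,0,0,0.003,0],[0,0,0,0,0,0.003,0],[0,0,0,0,0,0,0],[0,0,0,0,0,0,0],[0,0,0,0,0,0,0]]'; python3 st.py '[.578,-.070,.119]'
```

```text
time_s: 4.95
eef_pos: [0.5779, -0.071, 0.1197]
eef_rot: [-0.0, 0.975, 0.222, -0.0]
wrist_force: [0.8, -0.2, 2.0]
opening: -0.004
grasp_force: 1.0
4.95 [ 0.5779 -0.071   0.1197] F [ 0.8 -0.2  2. ] open -0.0 zaxis [-0.  0. -1.] delta/0.3 tool: [ 0.0017 -0.0029  0.0024]
```

```bash
python3 -m handwheel '[[0,0,0,0,0,0.003,0],[0,0,0,0,0,0.003,0],[0,0,0,0,0,0,0],[0,0,0,0,0,0,0],[0,0,0,0,0,0,0],[0,0,0,0,0,0,0],[0,0,0,0,0,0,0],[0,0,0,0,0,0,0]]'; python3 st.py '[.578,-.070,.119]'
```

```text
time_s: 5.75
eef_pos: [0.5784, -0.0711, 0.119]
eef_rot: [0.0, 0.975, 0.223, 0.0]
wrist_force: [-1.5, 0.4, 9.4]
opening: 0.002
grasp_force: 4.2
5.75 [ 0.5784 -0.0711  0.119 ] F [-1.5  0.4  9.4] open 0.0 zaxis [ 0.001 -0.    -1.   ] delta/0.3 tool: [ 0.0006 -0.0039  0.0001]
```

Force rises to 9.4 N with the tip at 0.108 m, so the cap is on its solid stop. I'll lift and go over the green key.

```bash
python3 -m handwheel '[[0,0,0,0,0,-0.02,0],[0,0,0,0,0,-0.06,0],[0,0,0,0,0,-0.08,0],[0,0,0,-0.059,-0.038,0,0],[0,0,0,-0.059,-0.038,0,0],[0,0,0,-0.06,-0.038,0,0],[0,0,0,-0.06,-0.038,0,0],[0,0,0,0,0,0,0]]'; python3 st.py '[.4937,-.0608,.11]'
python3 - <<'E'
from geo import *
a=ctrl.camera("scene")[130:250,180:300];cv2.imwrite("pics/s3.png",cv2.resize(a,None,fx=5,fy=5,interpolation=cv2.INTER_CUBIC))
E
```

```text
time_s: 6.55
eef_pos: [0.4913, -0.0601, 0.1653]
eef_rot: [-0.001, 0.975, 0.222, -0.001]
wrist_force: [0.4, 0.1, 0.0]
opening: -0.004
grasp_force: 0.0
6.55 [ 0.4913 -0.0601  0.1653] F [0.4 0.1 0. ] open -0.0 zaxis [-0.003  0.001 -1.   ] delta/0.3 tool: [0.0066 0.006  0.1843]
```

View pics/s3.png

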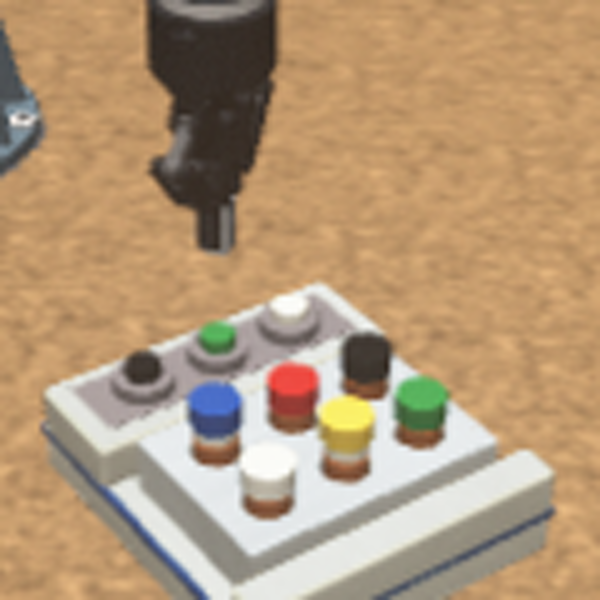

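The red cap, now with its top at (292,377), has no white neck showing, so it is home. Blue and yellow are still raised. The fingertips at (216,248) stand above the green key at (216,330). I'll descend.

```bash
python3 -m handwheel '[[0,0,0,0.004,0.004,0.04,0],[0,0,0,0,0,0.05,0],[0,0,0,0,0,0.05,0],[0,0,0,0,0,0.03,0],[0,0,0,0,0,0.01,0],[0,0,0,0,0,0,0],[0,0,0,0,0,0,0],[0,0,0,0,0,0,0]]'; python3 st.py '[.4937,-.0608,.095]'
```

```text
time_s: 7.4
eef_pos: [0.496, -0.0617, 0.1128]
eef_rot: [0.0, 0.975, 0.223, 0.001]
wrist_force: [0.0, -0.2, -0.9]
opening: 0.001
grasp_force: 0.0
7.4 [ 0.496  -0.0617  0.1128] F [ 0.  -0.2 -0.9] open 0.0 zaxis [ 0.001 -0.    -1.   ] delta/0.3 tool: [-0.0058 -0.0061  0.0592]
```

```bash
python3 -m handwheel '[[0,0,0,-0.006,-0.006,0.01,0],[0,0,0,0,0,0.01,0],[0,0,0,0,0,0.01,0],[0,0,0,0,0,0.007,0],[0,0,0,0,0,0.005,0],[0,0,0,0,0,0,0],[0,0,0,0,0,0,0],[0,0,0,0,0,0,0]]'; python3 st.py '[.4937,-.0608,.095]'
```

```text
time_s: 8.2
eef_pos: [0.493, -0.0606, 0.0996]
eef_rot: [-0.0, 0.975, 0.223, -0.0]
wrist_force: [-1.2, 0.3, 3.1]
opening: 0.001
grasp_force: 1.3
8.2 [ 0.493  -0.0606  0.0996] F [-1.2  0.3  3.1] open 0.0 zaxis [-0.  0. -1.] delta/0.3 tool: [0.0019 0.0015 0.0153]
```

```bash
python3 -m handwheel '[[0,0,0,0,0,0.004,0],[0,0,0,0,0,0.004,0],[0,0,0,0,0,0.004,0],[0,0,0,0,0,0.002,0],[0,0,0,0,0,0,0],[0,0,0,0,0,0,0],[0,0,0,0,0,0,0],[0,0,0,0,0,0,0]]'; python3 st.py '[.4937,-.0608,.095]'
```

```text
time_s: 9.0
eef_pos: [0.4932, -0.0607, 0.0968]
eef_rot: [0.0, 0.975, 0.223, -0.0]
wrist_force: [-8.1, 1.8, 17.7]
opening: -0.003
grasp_force: 8.9
9.0 [ 0.4932 -0.0607  0.0968] F [-8.1  1.8 17.7] open -0.0 zaxis [-0. -0. -1.] delta/0.3 tool: [0.0013 0.001  0.006 ]
```

```bash
python3 - <<'E'
from geo import *
a=ctrl.camera("scene")[170:230,190:270];cv2.imwrite("pics/s4.png",cv2.resize(a,None,fx=8,fy=8,interpolation=cv2.INTER_CUBIC))
E
```

```text
(no output)
```

View pics/s4.png

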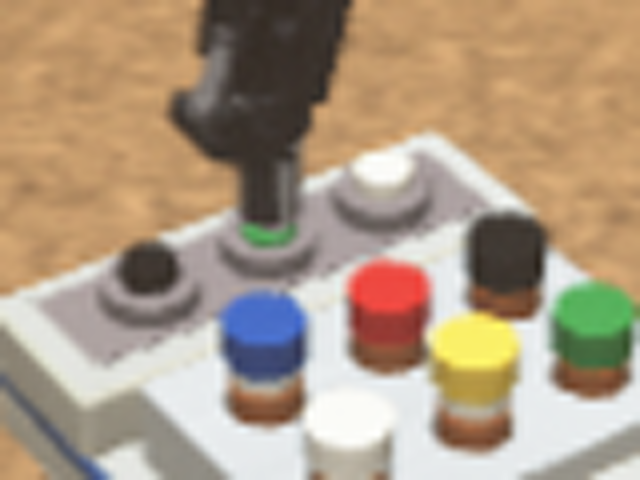

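The green key, at (268,233), is down to a thin strip under the fingertips, and 17.7 N against a 4 N spring means it is at its stop. Travel from the estimated top is about 6 mm. I'll release and lift.

```bash
python3 -m handwheel '[[0,0,0,0,0,-0.01,0],[0,0,0,0,0,-0.02,0],[0,0,0,0,0,-0.06,0],[0,0,0,0,0,-0.1,0],[0,0,0,0,0,-0.1,0],[0,0,0,0,0,-0.05,0],[0,0,0,0,0,0,0],[0,0,0,0,0,0,0]]'; python3 - <<'E'
from geo import *
a=ctrl.camera("scene")[170:230,190:270];cv2.imwrite("pics/s5.png",cv2.resize(a,None,fx=8,fy=8,interpolation=cv2.INTER_CUBIC))
E
```

```text
time_s: 9.85
eef_pos: [0.4929, -0.0606, 0.1967]
eef_rot: [-0.0, 0.975, 0.222, -0.0]
wrist_force: [-0.5, 0.9, -1.1]
opening: 0.001
grasp_force: 0.0
```

View pics/s5.png

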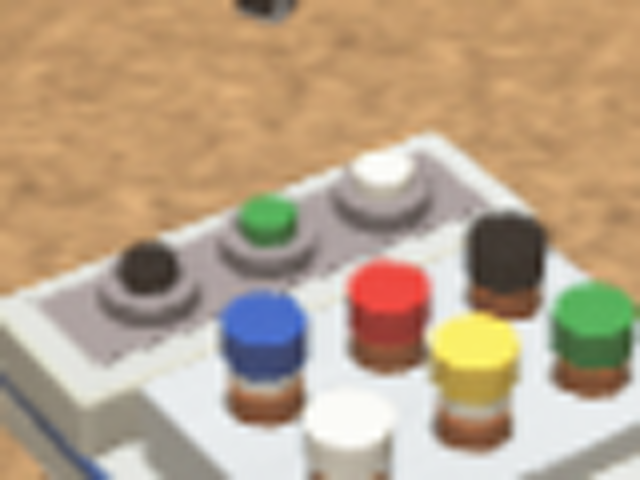

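The green key is up again at (268,215), the red cap is home, the blue and yellow caps are still raised, and nothing else has moved. I'll hand in.

```bash
python3 -c "
from bench import ctrl
print(ctrl.hand_in())"
```

```text
the job is handed in; nothing more can be done
None
```

The red cap is pressed home and the green key was pressed to its stop and came back up, judging by the measured forces and the last picture; the job is handed in, but no verdict was returned.

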